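Lid the turned boxes by colour

TASK

On the woodturner's bench, put each knobbed lid on the box of its own colour (red on red, blue on blue, grey on grey, pale on pale), so that all four boxes stand upright on the bench and are properly closed, each lid sitting flat on the rim with its plug in the mouth. The green lid has no box here: leave it where it lies.

Things in the scene. Friction and masses are not known exactly. Their poses are not given: they have to be found in the camera images.
- lid_red_knob (a point): Red-stained turned wooden lid, right way up, 60 g, 55 mm tall: plug below 36 mm across, 8 mm high; round flange 68 mm across, 8 mm thick, its top 16 mm above the underside; round knob 24 mm across, straight-sided 26 to 53 mm above the underside. Point: on the axis mid-knob, 40 mm above the underside, 32 mm above the flange's underside; z up. For the red box.
- lid_blue_knob (a point): Blue-stained turned wooden lid, right way up, 60 g, 55 mm tall: plug below 36 mm across, 8 mm high; round flange 68 mm across, 8 mm thick, its top 16 mm above the underside; round knob 24 mm across, straight-sided 26 to 53 mm above the underside. Point: on the axis mid-knob, 40 mm above the underside, 32 mm above the flange's underside; z up. For the blue box.
- lid_grey_knob (a point): Slate-grey stained turned wooden lid, right way up, 60 g, 55 mm tall: plug below 36 mm across, 8 mm high; round flange 68 mm across, 8 mm thick, its top 16 mm above the underside; round knob 24 mm across, straight-sided 26 to 53 mm above the underside. Point: on the axis mid-knob, 40 mm above the underside, 32 mm above the flange's underside; z up. For the grey box.
- lid_pale_knob (a point): Pale natural maple turned wooden lid, right way up, 60 g, 55 mm tall: plug below 36 mm across, 8 mm high; round flange 68 mm across, 8 mm thick, its top 16 mm above the underside; round knob 24 mm across, straight-sided 26 to 53 mm above the underside. Point: on the axis mid-knob, 40 mm above the underside, 32 mm above the flange's underside; z up. For the pale box.
- lid_green_knob (a point): Green-stained turned wooden lid, right way up, 60 g, 55 mm tall: plug below 36 mm across, 8 mm high; round flange 68 mm across, 8 mm thick, its top 16 mm above the underside; round knob 24 mm across, straight-sided 26 to 53 mm above the underside. Point: on the axis mid-knob, 40 mm above the underside, 32 mm above the flange's underside; z up. Has no box; stays.
- box_red_mouth (a point): Red-stained turned round wooden box, open-topped, loose on the bench, 200 g: 70 mm across, 50 mm tall, wall 9 mm, mouth 52 mm across, 44 mm deep. Point: centre of the mouth at rim height; z up. A seated lid's plug hangs in the mouth with 8 mm to spare all round, its flange on the rim, its knob point 32 mm above this point.
- box_blue_mouth (a point): Blue-stained turned round wooden box, open-topped, loose on the bench, 200 g: 70 mm across, 50 mm tall, wall 9 mm, mouth 52 mm across, 44 mm deep. Point: centre of the mouth at rim height; z up. A seated lid's plug hangs in the mouth with 8 mm to spare all round, its flange on the rim, its knob point 32 mm above this point.
- box_grey_mouth (a point): Slate-grey stained turned round wooden box, open-topped, loose on the bench, 200 g: 70 mm across, 50 mm tall, wall 9 mm, mouth 52 mm across, 44 mm deep. Point: centre of the mouth at rim height; z up. A seated lid's plug hangs in the mouth with 8 mm to spare all round, its flange on the rim, its knob point 32 mm above this point.
- box_pale_mouth (a point): Pale natural maple turned round wooden box, open-topped, loose on the bench, 200 g: 70 mm across, 50 mm tall, wall 9 mm, mouth 52 mm across, 44 mm deep. Point: centre of the mouth at rim height; z up. A seated lid's plug hangs in the mouth with 8 mm to spare all round, its flange on the rim, its knob point 32 mm above this point.

How it is judged:
At the end, for the whole second after the job is handed in: Each of the red, blue, grey and pale lids is seated on the box of its own colour: knob within 12 mm of the mouth's centre sideways and 28 to 36 mm above it, lid and box tilted under 0.1 rad, box standing on the bench, all released and at rest; the green lid is within 30 mm of where it lay (horizontal distance between lid_red_knob and box_red_mouth below 0.012 m and z of lid_red_knob in the frame of box_red_mouth between 0.028 and 0.036 m and angle between each of lid_red_knob, box_red_mouth, lid_blue_knob, box_blue_mouth, lid_grey_knob, box_grey_mouth, lid_pale_knob, box_pale_mouth's own z axis and vertical below 0.1 rad and height (world z) of box_red_mouth between 0.045 and 0.055 m and linear speed of each of lid_red, box_red, lid_blue, box_blue, lid_grey, box_grey, lid_pale, box_pale below 0.02 m/s and horizontal distance between lid_blue_knob and box_blue_mouth below 0.012 m and z of lid_blue_knob in the frame of box_blue_mouth between 0.028 and 0.036 m and height (world z) of box_blue_mouth between 0.045 and 0.055 m and horizontal distance between lid_grey_knob and box_grey_mouth below 0.012 m and z of lid_grey_knob in the frame of box_grey_mouth between 0.028 and 0.036 m and height (world z) of box_grey_mouth between 0.045 and 0.055 m and horizontal distance between lid_pale_knob and box_pale_mouth below 0.012 m and z of lid_pale_knob in the frame of box_pale_mouth between 0.028 and 0.036 m and height (world z) of box_pale_mouth between 0.045 and 0.055 m and distance of lid_green_knob from where it was at the start of the episode below 0.03 m); the robot touches nothing.
It fails at once if the green lid is moved more than 30 mm from where it lay (distance of lid_green_knob from where it was at the start of the episode above 0.03 m).
It also fails if it takes over 102 s, if anything falls off the work surface, if the arm or the gripper's body presses on something with over 40 N, if the wrist force passes 120 N, or if a joint passes its speed limit or range.

ROBOT

A 6-joint arm with a two-finger parallel gripper is mounted at the origin on the work surface. World frame = base frame: x ahead of the robot, y to its left, z up, the work surface at z = 0. Lengths are in m, angles in rad, forces in N, time in s.
With the tool pointing down it reaches from about 0.35 to 0.775 m from the base axis. Payload 5.5 kg.
Tool frame: the origin (TCP) lies at the very end of the fingers, on their centre line; the grasp point (between the pads) lies 19 mm behind it; z points along the fingers, y is the direction in which the jaws open and shut (so a half turn about z gives the same grasp; the last joint's range is limited). The gripper opens to 85 mm and grips with 20 to 120 N. Pads are 22 mm wide; open, the fingers measure 114 mm over their backs; the gripper's body (76 mm by 85 mm) begins 54 mm behind the grasp point. The pads swing forward as they close: fully open they stand 13 mm farther back than shut.
Start: joints at [1.201, 0.313, 0.046, 1.304, 0, 1.431], TCP at [0.131, 0.56, 0.231] pointing down, gripper open.
Joint ranges: [-2.76, 2.76], [-0.86, 1.69], [-1.03, 1.26], [-2.2, 2.34], [-1.47, 1.5], [-3.14, 3.14]. Speed limits (rad/s): [2.57, 2.57, 3.14, 3.14, 3.14, 3.14].

INTERFACE

Orientations are given as a unit quaternion [w, x, y, z].
In Python, from workcell import env gives the robot as it stands. The module is installed in compiled form; this text tells all that it offers.
- The arm moves only by the shell command python3 -m pendant 'ROWS' [FORCE]. ROWS is JSON, a list of rows, each an object with "fingers": the finger opening in mm, from 0 to 85.4; "delta_pos": the shift along the tool's x, y, z in mm, a list of three; "angular": the turn, a rotation vector about the tool's x, y, z in rad, a list of three. In form: [{"fingers": fingers, "delta_pos": [x, y, z], "angular": [ax, ay, az]}, ...]. A call has 1 to 12 rows; each row shifts and turns the commanded pose from where the row before left it, along the tool's axes as they then stand; what a row does not reach is not made up. A row lasts 1/10 s, in which the tool goes at most 50 mm and 8.59 degrees, less where a joint would pass 70% of its speed; a pose out of reach is approached as far as the arm can. A call is refused whole if a number of a shift passes 50 or a number of a turn 0.15, either way. A call with a gripper value outside its range is refused whole. The fingers move at their own pace and stop on an object; FORCE is the grip in N (left out, the last holds). Time passes only in rows, so rows that do not move let the fingers close. It gives the time, the measured TCP pose, the force and the opening at its end, in the units of the state.
- env.get_state(): the state, without advancing time (a new reading comes with each control period).
- env.read_camera(name): name is "scene" or "top" or "wrist"; returns the picture (384x512x3 uint8, blue, green, red); there is no depth.
- env.camera_params(name): a dict with "fx", "fy", "cx", "cy" (pixels), "k1" (the pictures are not rectified: a ray, as slopes to the right and down, at radius r is drawn at 1 + k1 r^2 times it, then the intrinsics apply), "view" (4x4, takes a point from world to camera coordinates). Camera axes: x right, y up, looking along -z (the intrinsics and any distortion apply to the point x, -y, -z); pixel columns grow to the right and rows downward; lengths in m; the calibration is good to about 2 mm. A picture is of the moment at which its call begins: read the wrist's pose just before it. camera_params takes no time and is no camera call; for the wrist camera it gives the pose at the moment of the call.
- env.hand_in(): hands the job in, once; it reports no verdict.
The state is a dict: "clock": time; "joint_pos": joint angles; "qvel": joint speeds; "tau": joint torques, N m; "tcp_pos": TCP position; "orientation": TCP orientation; "wrist_force": force on the tool from outside, world axes, zero at the start; "ft_torque": the same for the moment, N m; "finger_gap": finger opening in m.
Only numpy, scipy, OpenCV 4.12 (cv2) and the standard library are available. Lean on these libraries where they do the work, as an engineer would, in place of code of your own. Each camera call takes 0.05 s, during which the arm holds its last target. There are 200 camera calls.

## Working session

There is one attempt and no reset: what is moved stays moved. The work goes in short steps, Python scripts to look and compute and a shell command to move; the robot and the scene stay as the last step left them, time stands still between calls to the robot, and variables do not carry over. Pictures are saved under pics/ and viewed, about 12 in all and at most 16, crops included, and the job is handed in when it is done.

```bash
mkdir -p pics; python3 - <<'E'
from workcell import env
import cv2,numpy as np
s=env.get_state();print(s['clock'],s['tcp_pos'],s['orientation'],s['finger_gap'])
for n in('top','scene'):
    p=env.camera_params(n);print(n,{k:np.round(v,3).tolist() for k,v in p.items()})
    cv2.imwrite(f'pics/{n}0.png',env.read_camera(n))
E
```

```text
0.0 [0.13080496 0.55939706 0.23042458] [-2.28577124e-04  1.14656179e-01  9.93404825e-01 -8.73065650e-04] 0.0856769398720473
top {'fx': 362.807, 'fy': 362.807, 'cx': 252.934, 'cy': 197.789, 'k1': 0.015, 'view': [[0.012, -1.0, 0.02, -0.011], [0.988, 0.015, 0.151, -0.559], [-0.151, 0.018, 0.988, -0.911], [0.0, 0.0, 0.0, 1.0]]}
scene {'fx': 495.319, 'fy': 495.319, 'cx': 246.221, 'cy': 190.003, 'k1': -0.214, 'view': [[-0.79, 0.613, -0.004, 0.444], [-0.51, -0.654, 0.559, 0.223], [0.34, 0.443, 0.829, -1.65], [0.0, 0.0, 0.0, 1.0]]}
```

View pics/top0.png

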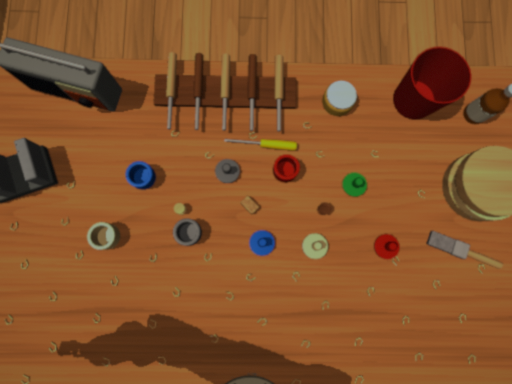

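View pics/scene0.png

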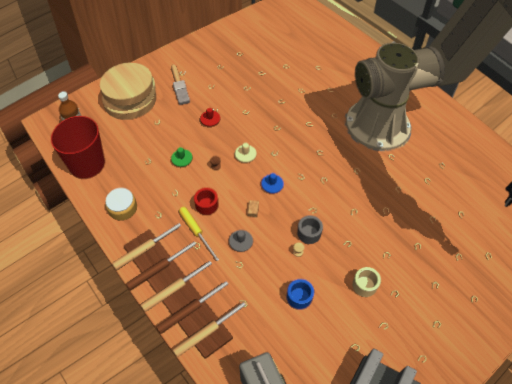

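Top view: lids at grey (228,171), blue (262,243), pale (315,246), red (386,246) and green (354,184). Boxes are at blue (141,175), red (286,168), pale (101,236) and grey (187,232). The scene view shows the same things.

```bash
cat > h.py <<'E'
import cv2,numpy as np
from workcell import env
RNG={'red':[((0,150,40),(6,255,255)),((172,150,40),(180,255,255))],'blue':[((100,120,40),(130,255,255))],'green':[((45,120,30),(85,255,255))],
 'grey':[((0,0,30),(180,75,170)),],'pale':[((20,15,120),(50,150,255))]}
def mask(img,c):
    h=cv2.cvtColor(img,cv2.COLOR_BGR2HSV);m=0
    for a,b in RNG[c]: m=m|cv2.inRange(h,a,b)
    return cv2.morphologyEx(m,cv2.MORPH_CLOSE,np.ones((3,3),np.uint8))
def cast(p,px,z):
    V=np.array(p['view']);K=np.array([[p['fx'],0,p['cx']],[0,p['fy'],p['cy']],[0,0,1.]])
    u=cv2.undistortPoints(np.float64(px).reshape(-1,1,2),K,np.array([p['k1'],0,0,0.]))[:,0]
    d=np.c_[u[:,0],-u[:,1],-np.ones(len(u))]@V[:3,:3];C=-V[:3,:3].T@V[:3,3]
    return C+d*((z-C[2])/d[:,2])[:,None],C
def centre(p,img,c,seed,z,r,half=None):
    """centre of a disc of radius r at height z, from its outline on the side away from the camera"""
    m=mask(img,c);cs,_=cv2.findContours(m,cv2.RETR_EXTERNAL,cv2.CHAIN_APPROX_NONE)
    k=min([q for q in cs if cv2.contourArea(q)>60],key=lambda q:np.hypot(*(q[:,0].mean(0)-seed)))
    P,C=cast(p,k[:,0],z);P=P[:,:2]
    away=P.mean(0)-C[:2];a0=np.arctan2(away[1],away[0])
    t=a0+np.linspace(-1.5,1.5,61);U=np.c_[np.cos(t),np.sin(t)]
    h=(P@U.T).max(0)
    s=np.linalg.lstsq(np.c_[U,np.ones(61)],h,rcond=None)[0]     # free radius, as a check
    x=np.linalg.lstsq(U,h-r,rcond=None)[0]
    return x,s[2],cv2.contourArea(k)
E
python3 - <<'E'
from h import *
S={('lid','grey'):((228,171),(241,241)),('lid','blue'):((262,243),(272,184)),('lid','pale'):((315,246),(245,153)),('lid','red'):((386,246),(210,118)),('lid','green'):((354,184),(181,157)),
('box','blue'):((141,175),(300,293)),('box','red'):((286,168),(205,201)),('box','pale'):((101,236),(367,281)),('box','grey'):((187,232),(310,229))}
for (k,c),sd in S.items():
    for n,s in zip(('top','scene'),sd):
        x,r,A=centre(env.camera_params(n),cv2.imread(f'pics/{n}0.png'),c,s,*((.014,.034) if k=='lid' else (.05,.035)))
        print(k,c,n,np.round(x*1000),'r',round(r*1000,1),A)
p=env.camera_params('wrist');V=np.array(p['view']);print('wristcam',{k:np.round(p[k],3) for k in('fx','cx','cy','k1')},-V[:3,:3].T@V[:3,3],V[2,:3])
E
```

```text
lid grey top [634.  67.] r 31.2 387.5
lid grey scene [640.  74.] r 32.2 345.0
lid blue top [442. -26.] r 31.4 427.5
lid blue scene [445. -24.] r 30.4 280.0
lid pale top [ 437. -170.] r 33.6 488.5
lid pale scene [ 434. -170.] r 30.6 278.0
lid red top [ 439. -359.] r 32.2 446.0
lid red scene [ 434. -365.] r 27.5 236.5
lid green top [ 604. -278.] r 31.6 397.5
lid green scene [ 605. -278.] r 29.6 255.5
box blue top [615. 294.] r 32.1 536.0
box blue scene [620. 302.] r 33.3 564.0
box red top [640. -90.] r 33.9 515.5
box red scene [645. -85.] r 33.4 486.5
box pale top [456. 381.] r 33.9 545.5
box pale scene [456. 387.] r 34.4 475.5
box grey top [467. 164.] r 33.0 527.5
box grey scene [471. 172.] r 32.7 503.0
wristcam {'fx': np.float64(334.45), 'cx': np.float64(252.721), 'cy': np.float64(191.776), 'k1': np.float64(-0.017)} [0.05215787 0.57782182 0.37371429] [-0.30674511  0.07450824  0.94887089]
```

```bash
python3 -m pendant '[{"fingers":85,"delta_pos":[0,0,0],"angular":[0,0,-0.115]},{"fingers":85,"delta_pos":[0,0,0],"angular":[0,0,-0.115]},{"fingers":85,"delta_pos":[-30,-30,0],"angular":[0,0,0]},{"fingers":85,"delta_pos":[-30,-30,0],"angular":[0,0,0]},{"fingers":85,"delta_pos":[-30,-30,0],"angular":[0,0,0]},{"fingers":85,"delta_pos":[-30,-30,0],"angular":[0,0,0]},{"fingers":85,"delta_pos":[-30,-30,0],"angular":[0,0,0]},{"fingers":85,"delta_pos":[-30,-30,0],"angular":[0,0,0]},{"fingers":85,"delta_pos":[-30,-30,0],"angular":[0,0,0]},{"fingers":85,"delta_pos":[-30,-30,0],"angular":[0,0,0]},{"fingers":85,"delta_pos":[-30,-30,0],"angular":[0,0,0]},{"fingers":85,"delta_pos":[0,0,0],"angular":[0,0,0]}]' 40
cat > w.py <<'E'
import sys
from h import *
G={('lid','grey'):(637,70),('lid','blue'):(443,-25),('lid','pale'):(436,-170),('lid','red'):(437,-362),('lid','green'):(604,-278),
('box','blue'):(617,298),('box','red'):(642,-88),('box','pale'):(456,384),('box','grey'):(469,168)}
p=env.camera_params('wrist');s=env.get_state();img=env.read_camera('wrist');cv2.imwrite(f'pics/{sys.argv[1]}.png',img)
print(s['clock'],np.round(s['tcp_pos']*1000,1),np.round(s['orientation'],3),round(s['finger_gap'],4),'F',np.round(s['wrist_force'],1))
V=np.array(p['view'])
for (k,c),g in G.items():
    z,r=(.014,.034) if k=='lid' else (.05,.035)
    q=V@[g[0]/1e3,g[1]/1e3,z,1];uv=[p['cx']+p['fx']*q[0]/-q[2],p['cy']+p['fy']*q[1]/q[2]]
    if 25<uv[0]<487 and 25<uv[1]<359:
        try:
            x,rr,A=centre(p,img,c,uv,z,r);print(k,c,np.round(uv),np.round(x*1000,1),'r',round(rr*1000,1),A)
        except Exception as e: print(k,c,e)
E
python3 w.py w0
```

```text
clock: 1.3
tcp_pos: [0.4041, 0.2868, 0.2309]
orientation: [0.0, 0.003, 1.0, -0.001]
wrist_force: [-0.1, 0.3, 0.2]
finger_gap: 0.0848
1.3 [404.1 286.8 230.9] [ 0.     0.003  1.    -0.001] 0.0848 F [-0.1  0.3  0.2]
lid grey [ 90. 332.] [575.7 116.8] r 27.8 4545.5
box blue [264. 339.] [617.3 298.1] r 34.0 3081.0
box pale [347. 214.] [456.5 383.2] r 34.1 3077.5
box grey [142. 226.] [545.9 137.2] r 25.1 4545.5
```

View pics/w0.png

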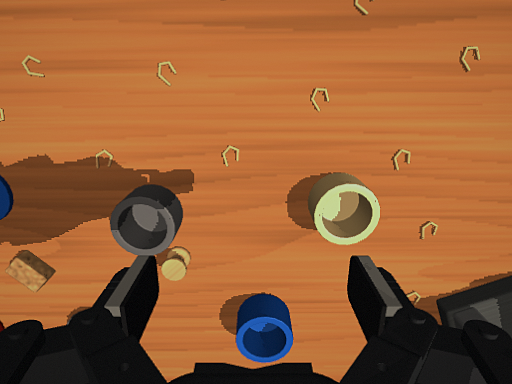

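Blue and pale boxes (at pixels (264,339) and (347,214)) match the two-camera average to about 1 mm. The grey box is at (144,226), where predicted; its mask merged with the finger. The averages are good enough to use, so I'm going for the grey lid.

```bash
python3 -m pendant '[{"fingers":85,"delta_pos":[-29,-27,0],"angular":[0,0,0]},{"fingers":85,"delta_pos":[-29,-27,0],"angular":[0,0,0]},{"fingers":85,"delta_pos":[-29,-27,0],"angular":[0,0,0]},{"fingers":85,"delta_pos":[-29,-27,0],"angular":[0,0,0]},{"fingers":85,"delta_pos":[-29,-27,0],"angular":[0,0,0]},{"fingers":85,"delta_pos":[-29,-27,0],"angular":[0,0,0]},{"fingers":85,"delta_pos":[-29,-27,0],"angular":[0,0,0]},{"fingers":85,"delta_pos":[-29,-27,0],"angular":[0,0,0]},{"fingers":85,"delta_pos":[0,0,40],"angular":[0,0,0]},{"fingers":85,"delta_pos":[0,0,40],"angular":[0,0,0]},{"fingers":85,"delta_pos":[0,0,0],"angular":[0,0,0]},{"fingers":85,"delta_pos":[0,0,0],"angular":[0,0,0]}]'
python3 w.py w1
```

```text
clock: 2.55
tcp_pos: [0.632, 0.0752, 0.151]
orientation: [-0.001, -0.001, 1.0, 0.0]
wrist_force: [-0.2, 0.4, 0.7]
finger_gap: 0.0849
2.55 [632.   75.2 151. ] [-0.001 -0.001  1.     0.   ] 0.0849 F [-0.2  0.4  0.7]
lid grey [247. 184.] [639.   69.2] r 33.3 4304.5
box red [ 44. 204.] [644.6 -89.4] r 34.3 7503.0
```

View pics/w1.png

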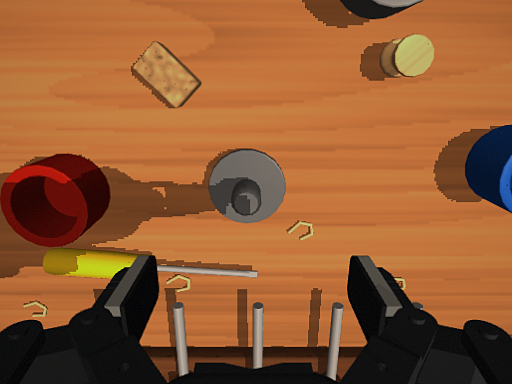

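Wrist view: grey lid at (247,186), red box at (50,200), screwdriver about 65 mm clear beyond the lid. Descend and grip.

```bash
python3 -m pendant '[{"fingers":85,"delta_pos":[-7,-6,30],"angular":[0,0,0]},{"fingers":85,"delta_pos":[0,0,40],"angular":[0,0,0]},{"fingers":85,"delta_pos":[0,0,35],"angular":[0,0,0]},{"fingers":85,"delta_pos":[0,0,23],"angular":[0,0,0]},{"fingers":85,"delta_pos":[0,0,0],"angular":[0,0,0]},{"fingers":15,"delta_pos":[0,0,0],"angular":[0,0,0]},{"fingers":15,"delta_pos":[0,0,0],"angular":[0,0,0]},{"fingers":15,"delta_pos":[0,0,0],"angular":[0,0,0]},{"fingers":15,"delta_pos":[0,0,0],"angular":[0,0,0]},{"fingers":15,"delta_pos":[0,0,0],"angular":[0,0,0]},{"fingers":15,"delta_pos":[0,0,0],"angular":[0,0,0]},{"fingers":15,"delta_pos":[0,0,0],"angular":[0,0,0]}]' 40
```

```text
clock: 3.8
tcp_pos: [0.6411, 0.068, 0.0249]
orientation: [0.001, -0.0, 1.0, 0.0]
wrist_force: [-0.5, 1.2, 6.4]
finger_gap: 0.0227
```

```bash
python3 -m pendant '[{"fingers":15,"delta_pos":[0,0,-20],"angular":[0,0,0]},{"fingers":15,"delta_pos":[0,0,-45],"angular":[0,0,0]},{"fingers":15,"delta_pos":[0,0,-45],"angular":[0,0,0]},{"fingers":15,"delta_pos":[0,0,-45],"angular":[0,0,0]},{"fingers":15,"delta_pos":[34,20,0],"angular":[0,0,0]},{"fingers":15,"delta_pos":[34,20,0],"angular":[0,0,0]},{"fingers":15,"delta_pos":[34,20,0],"angular":[0,0,0]},{"fingers":15,"delta_pos":[34,20,0],"angular":[0,0,0]},{"fingers":15,"delta_pos":[34,20,0],"angular":[0,0,0]},{"fingers":15,"delta_pos":[0,0,0],"angular":[0,0,0]},{"fingers":15,"delta_pos":[0,0,0],"angular":[0,0,0]}]'
python3 w.py w2
```

```text
clock: 4.9
tcp_pos: [0.4697, 0.1684, 0.1788]
orientation: [0.001, -0.001, 1.0, 0.0]
wrist_force: [0.7, 0.3, -0.9]
finger_gap: 0.0227
4.9 [469.7 168.4 178.8] [ 0.001 -0.001  1.     0.   ] 0.0227 F [ 0.7  0.3 -0.9]
lid grey [164. 316.] [670.9  49.6] r 18.7 926.5
lid blue [ 44. 142.] [446.3 -31.1] r 30.7 4182.5
box blue [385. 324.] [588.7 301.3] r 22.6 1648.5
box grey [253. 180.] [605.3 168.3] r 51.2 15186.0
```

View pics/w2.png

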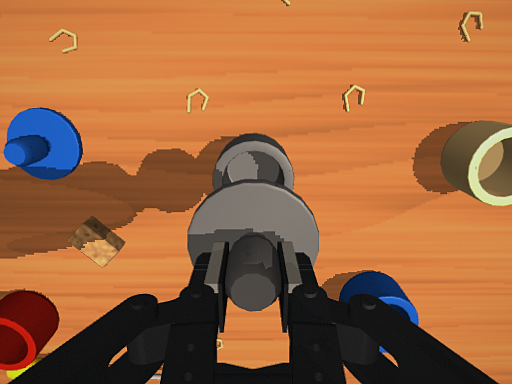

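Lid hangs level, centred over the grey box (lid column 253, box column ~254). Lower by 111 mm.

```bash
python3 -m pendant '[{"fingers":15,"delta_pos":[0,1,35],"angular":[0,0,0]},{"fingers":15,"delta_pos":[0,0,35],"angular":[0,0,0]},{"fingers":15,"delta_pos":[0,0,20],"angular":[0,0,0]},{"fingers":15,"delta_pos":[0,0,10],"angular":[0,0,0]},{"fingers":15,"delta_pos":[0,0,5],"angular":[0,0,0]},{"fingers":15,"delta_pos":[0,0,4],"angular":[0,0,0]},{"fingers":15,"delta_pos":[0,0,1],"angular":[0,0,0]},{"fingers":15,"delta_pos":[0,0,0],"angular":[0,0,0]},{"fingers":15,"delta_pos":[0,0,0],"angular":[0,0,0]}]'
```

```text
clock: 5.85
tcp_pos: [0.4707, 0.1692, 0.0691]
orientation: [0.001, -0.0, 1.0, 0.0]
wrist_force: [1.0, 0.2, -1.2]
finger_gap: 0.0223
```

```bash
python3 -m pendant '[{"fingers":15,"delta_pos":[0,0,2],"angular":[0,0,0]},{"fingers":15,"delta_pos":[0,0,0],"angular":[0,0,0]},{"fingers":85,"delta_pos":[0,0,0],"angular":[0,0,0]},{"fingers":85,"delta_pos":[0,0,0],"angular":[0,0,0]},{"fingers":85,"delta_pos":[0,0,0],"angular":[0,0,0]},{"fingers":85,"delta_pos":[0,0,0],"angular":[0,0,0]},{"fingers":85,"delta_pos":[0,0,-40],"angular":[0,0,0]},{"fingers":85,"delta_pos":[0,0,-40],"angular":[0,0,0]},{"fingers":85,"delta_pos":[0,0,-40],"angular":[0,0,0]},{"fingers":85,"delta_pos":[0,0,0],"angular":[0,0,0]}]'
python3 w.py w3
```

```text
clock: 6.85
tcp_pos: [0.4734, 0.1697, 0.1919]
orientation: [0.005, -0.0, 1.0, 0.001]
wrist_force: [0.5, 0.5, -0.2]
finger_gap: 0.0852
6.85 [473.4 169.7 191.9] [ 0.005 -0.     1.     0.001] 0.0852 F [ 0.5  0.5 -0.2]
lid grey [166. 304.] [618.9  25.2] r 12.3 758.5
lid blue [ 49. 134.] [445.8 -30.1] r 31.2 3909.0
box blue [379. 310.] [611.3 267.9] r 4.5 666.0
box grey [251. 170.] [469.9 168.5] r 34.3 4931.5
```

View pics/w3.png

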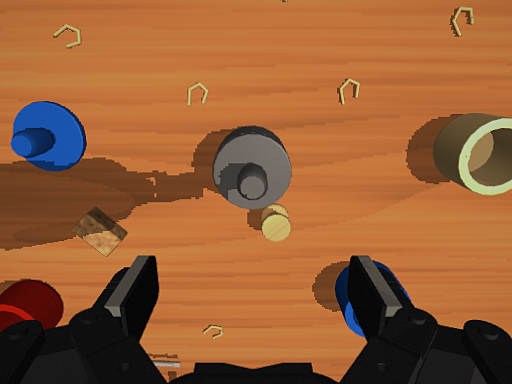

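Grey is seated flat and centred at (252,168). Next, the blue lid.

```bash
python3 -m pendant '[{"fingers":85,"delta_pos":[6,-39,0],"angular":[0,0,0]},{"fingers":85,"delta_pos":[6,-39,0],"angular":[0,0,0]},{"fingers":85,"delta_pos":[6,-39,0],"angular":[0,0,0]},{"fingers":85,"delta_pos":[6,-39,0],"angular":[0,0,0]},{"fingers":85,"delta_pos":[6,-39,0],"angular":[0,0,0]},{"fingers":85,"delta_pos":[0,0,40],"angular":[0,0,0]},{"fingers":85,"delta_pos":[0,0,0],"angular":[0,0,0]},{"fingers":85,"delta_pos":[0,0,0],"angular":[0,0,0]}]'
python3 w.py w4
```

```text
clock: 7.7
tcp_pos: [0.4386, -0.0256, 0.1452]
orientation: [-0.002, 0.0, 1.0, 0.001]
wrist_force: [0.5, 0.5, 1.0]
finger_gap: 0.0847
7.7 [438.6 -25.6 145.2] [-0.002  0.     1.     0.001] 0.0847 F [0.5 0.5 1. ]
lid blue [254. 186.] [444.9 -27.2] r 33.5 4475.5
lid pale [ 84. 178.] [ 418.4 -165.7] r 13.2 1706.0
```

```bash
python3 -m pendant '[{"fingers":85,"delta_pos":[-5,-1,30],"angular":[0,0,0]},{"fingers":85,"delta_pos":[0,0,40],"angular":[0,0,0]},{"fingers":85,"delta_pos":[0,0,35],"angular":[0,0,0]},{"fingers":85,"delta_pos":[0,0,17],"angular":[0,0,0]},{"fingers":85,"delta_pos":[0,0,0],"angular":[0,0,0]},{"fingers":15,"delta_pos":[0,0,0],"angular":[0,0,0]},{"fingers":15,"delta_pos":[0,0,0],"angular":[0,0,0]},{"fingers":15,"delta_pos":[0,0,0],"angular":[0,0,0]},{"fingers":15,"delta_pos":[0,0,0],"angular":[0,0,0]},{"fingers":15,"delta_pos":[0,0,0],"angular":[0,0,0]},{"fingers":15,"delta_pos":[0,0,0],"angular":[0,0,0]},{"fingers":15,"delta_pos":[0,0,0],"angular":[0,0,0]}]'
```

```text
clock: 8.95
tcp_pos: [0.446, -0.0272, 0.0253]
orientation: [0.001, -0.0, 1.0, -0.0]
wrist_force: [-0.2, 0.6, 6.4]
finger_gap: 0.0228
```

```bash
python3 -m pendant '[{"fingers":15,"delta_pos":[0,0,-20],"angular":[0,0,0]},{"fingers":15,"delta_pos":[0,0,-45],"angular":[0,0,0]},{"fingers":15,"delta_pos":[0,0,-45],"angular":[0,0,0]},{"fingers":15,"delta_pos":[0,0,-45],"angular":[0,0,0]},{"fingers":15,"delta_pos":[-22,41,0],"angular":[0,0,0]},{"fingers":15,"delta_pos":[-22,41,0],"angular":[0,0,0]},{"fingers":15,"delta_pos":[-22,41,0],"angular":[0,0,0]},{"fingers":15,"delta_pos":[-22,41,0],"angular":[0,0,0]},{"fingers":15,"delta_pos":[-22,41,0],"angular":[0,0,0]},{"fingers":15,"delta_pos":[-22,41,0],"angular":[0,0,0]},{"fingers":15,"delta_pos":[-22,41,0],"angular":[0,0,0]},{"fingers":15,"delta_pos":[-18,38,0],"angular":[0,0,0]}]'
python3 -m pendant '[{"fingers":15,"delta_pos":[0,0,0],"angular":[0,0,0]},{"fingers":15,"delta_pos":[0,0,0],"angular":[0,0,0]}]'
```

```text
clock: 10.15
tcp_pos: [0.6178, 0.2999, 0.179]
orientation: [0.0, -0.0, 1.0, 0.0]
wrist_force: [1.1, -0.4, -0.5]
finger_gap: 0.0229
clock: 10.35
tcp_pos: [0.6166, 0.2986, 0.1781]
orientation: [-0.001, -0.001, 1.0, -0.0]
wrist_force: [-0.3, 0.0, -0.1]
finger_gap: 0.0229
```

```bash
python3 -m pendant '[{"fingers":15,"delta_pos":[-2,0,35],"angular":[0,0,0]},{"fingers":15,"delta_pos":[0,0,35],"angular":[0,0,0]},{"fingers":15,"delta_pos":[0,0,20],"angular":[0,0,0]},{"fingers":15,"delta_pos":[0,0,10],"angular":[0,0,0]},{"fingers":15,"delta_pos":[0,0,6],"angular":[0,0,0]},{"fingers":15,"delta_pos":[0,0,4],"angular":[0,0,0]},{"fingers":15,"delta_pos":[0,0,0],"angular":[0,0,0]},{"fingers":15,"delta_pos":[0,0,0],"angular":[0,0,0]}]'
```

```text
clock: 11.15
tcp_pos: [0.6198, 0.2982, 0.0706]
orientation: [0.001, -0.0, 1.0, 0.0]
wrist_force: [-1.0, 0.0, -0.9]
finger_gap: 0.0227
```

```bash
python3 -m pendant '[{"fingers":15,"delta_pos":[0,0,3],"angular":[0,0,0]},{"fingers":15,"delta_pos":[0,0,0],"angular":[0,0,0]},{"fingers":85,"delta_pos":[0,0,0],"angular":[0,0,0]},{"fingers":85,"delta_pos":[0,0,0],"angular":[0,0,0]},{"fingers":85,"delta_pos":[0,0,0],"angular":[0,0,0]},{"fingers":85,"delta_pos":[0,0,0],"angular":[0,0,0]},{"fingers":85,"delta_pos":[0,0,-40],"angular":[0,0,0]},{"fingers":85,"delta_pos":[0,0,-40],"angular":[0,0,0]},{"fingers":85,"delta_pos":[0,0,-40],"angular":[0,0,0]},{"fingers":85,"delta_pos":[0,0,0],"angular":[0,0,0]}]'
python3 w.py w5
```

```text
clock: 12.15
tcp_pos: [0.6221, 0.2992, 0.1936]
orientation: [0.005, -0.0, 1.0, 0.002]
wrist_force: [-0.3, 0.6, 0.3]
finger_gap: 0.0852
12.15 [622.1 299.2 193.6] [ 0.005 -0.     1.     0.002] 0.0852 F [-0.3  0.6  0.3]
box blue [252. 169.] [620.1 297.9] r 34.2 4950.5
```

View pics/w5.png

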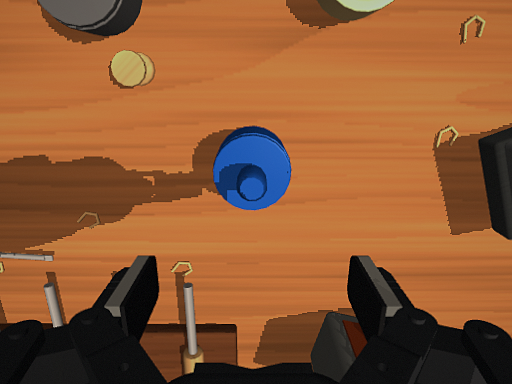

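Blue is seated, flush at (252,170). Next, the pale lid.

```bash
python3 -m pendant '[{"fingers":85,"delta_pos":[15,-39,0],"angular":[0,0,0]},{"fingers":85,"delta_pos":[15,-39,0],"angular":[0,0,0]},{"fingers":85,"delta_pos":[15,-39,0],"angular":[0,0,0]},{"fingers":85,"delta_pos":[15,-39,0],"angular":[0,0,0]},{"fingers":85,"delta_pos":[15,-39,0],"angular":[0,0,0]},{"fingers":85,"delta_pos":[15,-39,0],"angular":[0,0,0]},{"fingers":85,"delta_pos":[15,-39,0],"angular":[0,0,0]},{"fingers":85,"delta_pos":[15,-39,0],"angular":[0,0,0]},{"fingers":85,"delta_pos":[15,-39,0],"angular":[0,0,0]},{"fingers":85,"delta_pos":[15,-39,0],"angular":[0,0,0]},{"fingers":85,"delta_pos":[15,-39,0],"angular":[0,0,0]},{"fingers":85,"delta_pos":[15,-39,0],"angular":[0,0,0]}]'
python3 -m pendant '[{"fingers":85,"delta_pos":[0,0,35],"angular":[0,0,0]},{"fingers":85,"delta_pos":[0,0,0],"angular":[0,0,0]},{"fingers":85,"delta_pos":[0,0,0],"angular":[0,0,0]}]'
python3 w.py w6
```

```text
clock: 13.4
tcp_pos: [0.4375, -0.1709, 0.1849]
orientation: [-0.001, -0.0, 1.0, 0.001]
wrist_force: [1.9, -0.2, -0.7]
finger_gap: 0.0849
clock: 13.7
tcp_pos: [0.4378, -0.1691, 0.1502]
orientation: [-0.002, -0.0, 1.0, 0.001]
wrist_force: [1.0, 0.2, 0.8]
finger_gap: 0.0849
13.7 [ 437.8 -169.1  150.2] [-0.002 -0.     1.     0.001] 0.0849 F [1.  0.2 0.8]
lid blue min() iterable argument is empty
lid pale [252. 177.] [ 438.2 -168.5] r 33.1 3371.0
lid red [ 31. 178.] [ 442.8 -364.6] r 30.4 4457.0
lid green [147. 335.] [ 602.9 -262.4] r 16.4 1401.0
```

Aligned within 1 mm; descend 125 mm and grip.

```bash
python3 -m pendant '[{"fingers":85,"delta_pos":[0,0,35],"angular":[0,0,0]},{"fingers":85,"delta_pos":[0,0,40],"angular":[0,0,0]},{"fingers":85,"delta_pos":[0,0,35],"angular":[0,0,0]},{"fingers":85,"delta_pos":[0,0,17],"angular":[0,0,0]},{"fingers":85,"delta_pos":[0,0,0],"angular":[0,0,0]},{"fingers":15,"delta_pos":[0,0,0],"angular":[0,0,0]},{"fingers":15,"delta_pos":[0,0,0],"angular":[0,0,0]},{"fingers":15,"delta_pos":[0,0,0],"angular":[0,0,0]},{"fingers":15,"delta_pos":[0,0,0],"angular":[0,0,0]},{"fingers":15,"delta_pos":[0,0,0],"angular":[0,0,0]},{"fingers":15,"delta_pos":[0,0,0],"angular":[0,0,0]},{"fingers":15,"delta_pos":[0,0,0],"angular":[0,0,0]}]'
python3 -m pendant '[{"fingers":15,"delta_pos":[0,0,-20],"angular":[0,0,0]},{"fingers":15,"delta_pos":[0,0,-45],"angular":[0,0,0]},{"fingers":15,"delta_pos":[0,0,-45],"angular":[0,0,0]},{"fingers":15,"delta_pos":[0,0,-45],"angular":[0,0,0]},{"fingers":15,"delta_pos":[0,0,0],"angular":[0,0,0]}]'
```

```text
clock: 14.95
tcp_pos: [0.4399, -0.1704, 0.0254]
orientation: [0.001, -0.0, 1.0, -0.0]
wrist_force: [-0.3, 1.6, 5.7]
finger_gap: 0.0229
clock: 15.45
tcp_pos: [0.4425, -0.1721, 0.1858]
orientation: [0.005, -0.0, 1.0, -0.003]
wrist_force: [2.0, -0.5, -0.6]
finger_gap: 0.0227
```

```bash
python3 -m pendant '[{"fingers":15,"delta_pos":[-1,40,0],"angular":[0,0,0]},{"fingers":15,"delta_pos":[-1,40,0],"angular":[0,0,0]},{"fingers":15,"delta_pos":[-1,40,0],"angular":[0,0,0]},{"fingers":15,"delta_pos":[-1,40,0],"angular":[0,0,0]},{"fingers":15,"delta_pos":[-1,40,0],"angular":[0,0,0]},{"fingers":15,"delta_pos":[-1,40,0],"angular":[0,0,0]},{"fingers":15,"delta_pos":[-1,40,0],"angular":[0,0,0]},{"fingers":15,"delta_pos":[-2,40,0],"angular":[0,0,0]},{"fingers":15,"delta_pos":[-2,40,0],"angular":[0,0,0]},{"fingers":15,"delta_pos":[-2,40,0],"angular":[0,0,0]},{"fingers":15,"delta_pos":[-2,40,0],"angular":[0,0,0]},{"fingers":15,"delta_pos":[-2,40,0],"angular":[0,0,0]}]'
python3 -m pendant '[{"fingers":15,"delta_pos":[-1,40,0],"angular":[0,0,0]},{"fingers":15,"delta_pos":[0,33,0],"angular":[0,0,0]},{"fingers":15,"delta_pos":[0,0,0],"angular":[0,0,0]},{"fingers":15,"delta_pos":[0,0,0],"angular":[0,0,0]},{"fingers":15,"delta_pos":[0,0,0],"angular":[0,0,0]}]'
```

```text
clock: 16.65
tcp_pos: [0.4556, 0.3115, 0.1788]
orientation: [-0.0, -0.0, 1.0, -0.0]
wrist_force: [0.5, -0.9, 0.1]
finger_gap: 0.0226
clock: 17.15
tcp_pos: [0.4567, 0.382, 0.1788]
orientation: [-0.0, 0.0, 1.0, -0.0]
wrist_force: [-0.4, -0.6, -1.0]
finger_gap: 0.0226
```

```bash
python3 -m pendant '[{"fingers":15,"delta_pos":[-1,1,35],"angular":[0,0,0]},{"fingers":15,"delta_pos":[0,0,35],"angular":[0,0,0]},{"fingers":15,"delta_pos":[0,0,20],"angular":[0,0,0]},{"fingers":15,"delta_pos":[0,0,10],"angular":[0,0,0]},{"fingers":15,"delta_pos":[0,0,6],"angular":[0,0,0]},{"fingers":15,"delta_pos":[0,0,4],"angular":[0,0,0]},{"fingers":15,"delta_pos":[0,0,1],"angular":[0,0,0]},{"fingers":15,"delta_pos":[0,0,0],"angular":[0,0,0]}]'
```

```text
clock: 17.95
tcp_pos: [0.4587, 0.3843, 0.0692]
orientation: [0.001, -0.0, 1.0, 0.0]
wrist_force: [0.7, -0.4, -1.3]
finger_gap: 0.0228
```

```bash
python3 -m pendant '[{"fingers":15,"delta_pos":[0,0,2],"angular":[0,0,0]},{"fingers":15,"delta_pos":[0,0,0],"angular":[0,0,0]},{"fingers":85,"delta_pos":[0,0,0],"angular":[0,0,0]},{"fingers":85,"delta_pos":[0,0,0],"angular":[0,0,0]},{"fingers":85,"delta_pos":[0,0,0],"angular":[0,0,0]},{"fingers":85,"delta_pos":[0,0,0],"angular":[0,0,0]},{"fingers":85,"delta_pos":[0,0,-40],"angular":[0,0,0]},{"fingers":85,"delta_pos":[0,0,-40],"angular":[0,0,0]},{"fingers":85,"delta_pos":[0,0,-40],"angular":[0,0,0]},{"fingers":85,"delta_pos":[0,0,0],"angular":[0,0,0]}]'
python3 w.py w7
```

```text
clock: 18.95
tcp_pos: [0.4609, 0.3859, 0.1928]
orientation: [0.005, -0.0, 1.0, 0.003]
wrist_force: [1.0, -0.2, 0.6]
finger_gap: 0.0854
18.95 [460.9 385.9 192.8] [ 0.005 -0.     1.     0.003] 0.0854 F [ 1.  -0.2  0.6]
box blue [168. 320.] [638.5 293.1] r 22.3 4037.5
box pale [250. 170.] [458.4 384.1] r 34.1 3666.5
```

View pics/w7.png

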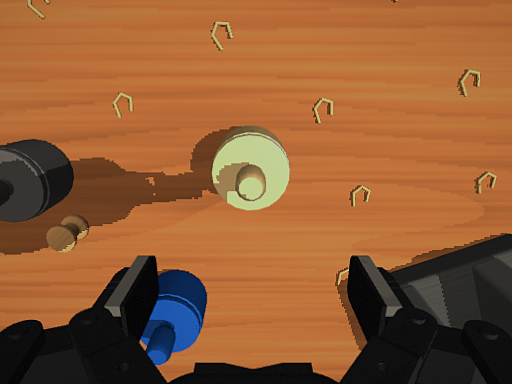

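Pale is seated at (251,172). Next, the red lid.

```bash
python3 -m pendant '[{"fingers":85,"delta_pos":[1,-40,0],"angular":[0,0,0]},{"fingers":85,"delta_pos":[1,-40,0],"angular":[0,0,0]},{"fingers":85,"delta_pos":[1,-40,0],"angular":[0,0,0]},{"fingers":85,"delta_pos":[1,-40,0],"angular":[0,0,0]},{"fingers":85,"delta_pos":[1,-40,0],"angular":[0,0,0]},{"fingers":85,"delta_pos":[1,-40,0],"angular":[0,0,0]},{"fingers":85,"delta_pos":[1,-40,0],"angular":[0,0,0]},{"fingers":85,"delta_pos":[1,-40,0],"angular":[0,0,0]},{"fingers":85,"delta_pos":[1,-40,0],"angular":[0,0,0]},{"fingers":85,"delta_pos":[1,-40,0],"angular":[0,0,0]},{"fingers":85,"delta_pos":[1,-40,0],"angular":[0,0,0]},{"fingers":85,"delta_pos":[1,-40,0],"angular":[0,0,0]}]'
python3 -m pendant '[{"fingers":85,"delta_pos":[1,-40,0],"angular":[0,0,0]},{"fingers":85,"delta_pos":[1,-40,0],"angular":[0,0,0]},{"fingers":85,"delta_pos":[1,-40,0],"angular":[0,0,0]},{"fingers":85,"delta_pos":[1,-40,0],"angular":[0,0,0]},{"fingers":85,"delta_pos":[1,-40,0],"angular":[0,0,0]},{"fingers":85,"delta_pos":[1,-40,0],"angular":[0,0,0]},{"fingers":85,"delta_pos":[1,-26,0],"angular":[0,0,0]},{"fingers":85,"delta_pos":[0,0,35],"angular":[0,0,0]},{"fingers":85,"delta_pos":[0,0,0],"angular":[0,0,0]},{"fingers":85,"delta_pos":[0,0,0],"angular":[0,0,0]}]'
python3 w.py w8
```

```text
clock: 20.2
tcp_pos: [0.445, -0.0973, 0.185]
orientation: [-0.001, -0.0, 1.0, 0.0]
wrist_force: [1.0, 0.0, -0.2]
finger_gap: 0.0855
clock: 21.2
tcp_pos: [0.438, -0.3605, 0.1497]
orientation: [-0.002, -0.0, 1.0, 0.002]
wrist_force: [0.7, -0.1, 1.5]
finger_gap: 0.0852
21.2 [ 438.  -360.5  149.7] [-0.002 -0.     1.     0.002] 0.0852 F [ 0.7 -0.1  1.5]
lid pale [473. 177.] [ 374.3 -371. ] r 9.1 79.5
lid red [251. 178.] [ 439.6 -360.8] r 33.5 4439.5
lid green [334. 335.] [ 622.7 -275.7] r 25.1 3071.5
```

```bash
python3 -m pendant '[{"fingers":85,"delta_pos":[0,0,35],"angular":[0,0,0]},{"fingers":85,"delta_pos":[0,0,40],"angular":[0,0,0]},{"fingers":85,"delta_pos":[0,0,35],"angular":[0,0,0]},{"fingers":85,"delta_pos":[0,0,17],"angular":[0,0,0]},{"fingers":85,"delta_pos":[0,0,0],"angular":[0,0,0]},{"fingers":15,"delta_pos":[0,0,0],"angular":[0,0,0]},{"fingers":15,"delta_pos":[0,0,0],"angular":[0,0,0]},{"fingers":15,"delta_pos":[0,0,0],"angular":[0,0,0]},{"fingers":15,"delta_pos":[0,0,0],"angular":[0,0,0]},{"fingers":15,"delta_pos":[0,0,0],"angular":[0,0,0]},{"fingers":15,"delta_pos":[0,0,0],"angular":[0,0,0]},{"fingers":15,"delta_pos":[0,0,0],"angular":[0,0,0]}]'
python3 -m pendant '[{"fingers":15,"delta_pos":[0,0,-20],"angular":[0,0,0]},{"fingers":15,"delta_pos":[0,0,-45],"angular":[0,0,0]},{"fingers":15,"delta_pos":[0,0,-45],"angular":[0,0,0]},{"fingers":15,"delta_pos":[0,0,-45],"angular":[0,0,0]},{"fingers":15,"delta_pos":[-29,39,0],"angular":[0,0,0]},{"fingers":15,"delta_pos":[-29,39,0],"angular":[0,0,0]},{"fingers":15,"delta_pos":[-29,39,0],"angular":[0,0,0]},{"fingers":15,"delta_pos":[-29,39,0],"angular":[0,0,0]},{"fingers":15,"delta_pos":[-29,39,0],"angular":[0,0,0]},{"fingers":15,"delta_pos":[-29,39,0],"angular":[0,0,0]},{"fingers":15,"delta_pos":[-29,39,0],"angular":[0,0,0]},{"fingers":15,"delta_pos":[0,0,0],"angular":[0,0,0]}]'
python3 -m pendant '[{"fingers":15,"delta_pos":[0,0,0],"angular":[0,0,0]},{"fingers":15,"delta_pos":[0,0,0],"angular":[0,0,0]}]'
```

```text
clock: 22.45
tcp_pos: [0.4398, -0.3627, 0.0256]
orientation: [0.001, -0.0, 1.0, -0.001]
wrist_force: [-0.4, 0.9, 6.8]
finger_gap: 0.0224
clock: 23.65
tcp_pos: [0.6447, -0.0837, 0.1787]
orientation: [0.001, -0.004, 1.0, 0.001]
wrist_force: [0.2, -0.8, -1.2]
finger_gap: 0.0229
clock: 23.85
tcp_pos: [0.6415, -0.0895, 0.179]
orientation: [-0.0, 0.0, 1.0, -0.0]
wrist_force: [-0.7, -0.9, -1.0]
finger_gap: 0.0227
```

```bash
python3 -m pendant '[{"fingers":15,"delta_pos":[-2,0,35],"angular":[0,0,0]},{"fingers":15,"delta_pos":[0,0,35],"angular":[0,0,0]},{"fingers":15,"delta_pos":[0,0,20],"angular":[0,0,0]},{"fingers":15,"delta_pos":[0,0,10],"angular":[0,0,0]},{"fingers":15,"delta_pos":[0,0,6],"angular":[0,0,0]},{"fingers":15,"delta_pos":[0,0,4],"angular":[0,0,0]},{"fingers":15,"delta_pos":[0,0,1],"angular":[0,0,0]},{"fingers":15,"delta_pos":[0,0,0],"angular":[0,0,0]}]'
```

```text
clock: 24.65
tcp_pos: [0.6447, -0.0892, 0.0693]
orientation: [0.001, -0.0, 1.0, -0.0]
wrist_force: [0.7, 0.1, 0.1]
finger_gap: 0.023
```

```bash
python3 -m pendant '[{"fingers":15,"delta_pos":[0,0,2],"angular":[0,0,0]},{"fingers":15,"delta_pos":[0,0,0],"angular":[0,0,0]},{"fingers":85,"delta_pos":[0,0,0],"angular":[0,0,0]},{"fingers":85,"delta_pos":[0,0,0],"angular":[0,0,0]},{"fingers":85,"delta_pos":[0,0,0],"angular":[0,0,0]},{"fingers":85,"delta_pos":[0,0,0],"angular":[0,0,0]},{"fingers":85,"delta_pos":[0,0,-40],"angular":[0,0,0]},{"fingers":85,"delta_pos":[0,0,-40],"angular":[0,0,0]},{"fingers":85,"delta_pos":[0,0,-40],"angular":[0,0,0]},{"fingers":85,"delta_pos":[0,0,0],"angular":[0,0,0]}]'
python3 w.py w9; python3 - <<'E'
from h import *
im=env.read_camera('scene');cv2.imwrite('pics/s9.png',cv2.resize(im[80:330,130:400],None,fx=2.4,fy=2.4,interpolation=cv2.INTER_CUBIC))
p=env.camera_params('scene');print('green',centre(p,im,'green',(181,157),.014,.034))
E
```

```text
clock: 25.65
tcp_pos: [0.6474, -0.0898, 0.1932]
orientation: [0.005, -0.0, 1.0, -0.001]
wrist_force: [0.7, -1.1, -0.4]
finger_gap: 0.0852
25.65 [647.4 -89.8 193.2] [ 0.005 -0.     1.    -0.001] 0.0852 F [ 0.7 -1.1 -0.4]
lid grey [417. 154.] [709.4  35.8] r 34.4 285.5
lid green [ 56. 120.] [ 607.8 -281.9] r 31.8 3960.5
box red [256. 169.] [646.2 -89.8] r 34.3 4987.0
green (array([ 0.60574728, -0.28124901]), np.float64(0.025627863602603003), 244.0)
```

View pics/w9.png

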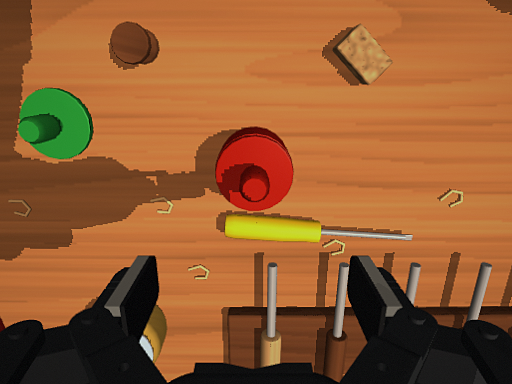

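View pics/s9.png

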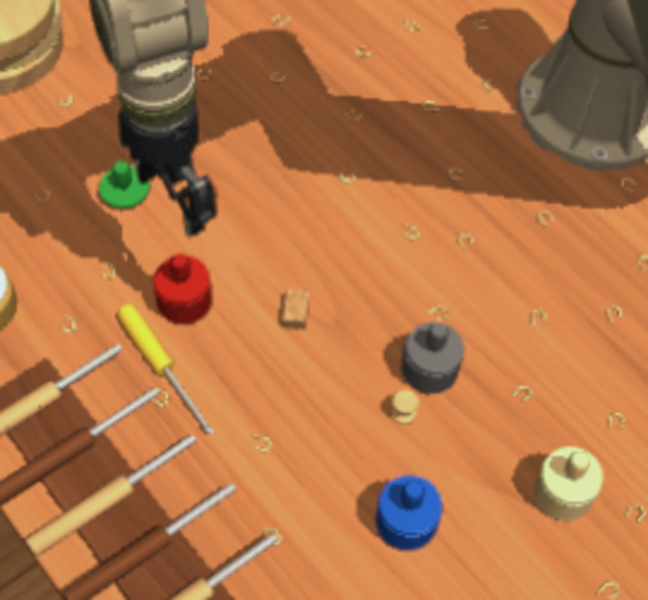

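All four boxes look closed and upright: in the scene crop, red is at (182,288), grey (433,357), blue (410,512) and pale (570,482). Green hasn't moved. Handing in.

```bash
python3 -c "
from workcell import env;print(env.hand_in())"
```

```text
the job is handed in; nothing more can be done
None
```

I put the grey, blue, pale and red lids on the boxes of their own colour and handed the job in at about 26 s of the 102 s allowed. `hand_in` reports no verdict.

- **Lids and boxes:** The last wrist view of each box and the final scene view show all four closed, upright and with the lid centred. The lid outlines I measured from above were within about 3 mm of the box positions I started from. I checked flatness by eye only and did not measure tilt or knob height.
- **Green lid:** I never touched it. Its last measured position was within about 5 mm of the first, with part of its outline hidden by the gripper or at an oblique angle.
- **Gripper:** It was open and about 120 mm above the last placing when I handed in. The forces reported at the end of each move stayed under 7 N.
- **Failed checks:** The automatic grey mask merged with the black fingers in some wrist pictures and gave wrong positions. I ignored those numbers and used the two-camera average, checked against the picture.

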